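# Screw the filler cap onto the lubricator and open its feed

### The arm

A 7-joint arm with a two-finger parallel gripper is mounted at the origin on the work surface. World frame = base frame: x ahead of the robot, y to its left, z up, the work surface at z = 0. Lengths are in m, angles in rad, forces in N, time in s.
With the tool pointing down it reaches from about 0.4 to 0.9 m from the base axis. Payload 5.6 kg.
Tool frame: the origin (TCP) lies midway between the tips of the shut fingers; the grasp point (between the pads) lies 19 mm behind it; z points along the fingers, y is the line along which they close (so a half turn about z gives the same grasp; the last joint's range is limited). The gripper opens to 92 mm and grips with 3 to 60 N. Pads are 20 mm wide; open, the fingers measure 128 mm over their backs; the gripper's body (75 mm by 189 mm) begins 69 mm behind the grasp point.
Start: joints at [1.224, 0.468, -0.012, 1.603, 0.006, 1.071, -0.056], TCP at [0.194, -0.62, 0.215] pointing down, gripper open.
Joint ranges: [-2.53, 2.53], [-0.31, 2.02], [-1.57, 1.55], [0.28, 2.44], [-1.29, 4.43], [0.15, 1.84], [-2.92, 2.92]. Speed limits (rad/s): [2.57, 2.57, 3.14, 3.14, 3.14, 3.14, 3.14].

### API

Orientations are given as a 3x3 rotation matrix whose columns are the frame's x, y, z axes.
In Python, from station import env, effector, solver, viewer, workorder, search_frame, tip_of gives the robot as it stands. Calls block until the motion is done:
- env.reach(position, orientation): joint-space move of the TCP to a pose.
- env.movel(position, frame=None, rate=0.15): straight line of the TCP; frame=None keeps the orientation; rate is the mean speed in m/s.
- env.goto_joints(angles): joint-space move.
- effector.release() and effector.grasp(squeeze=None): open the fingers fully, or close them until they stop; squeeze is the grip in N (None keeps the last).
- env.pause(seconds).
- solver.inverse_kinematics(position, orientation): joint angles nearest the present ones, or None.
- env.sense(): the state.
- viewer.read_camera(name): name is "scene" or "top" or "wrist"; returns (picture, depth): 384x512x3 uint8, red, green, blue; 384x512 float32, m along the optical axis (not along the pixel's ray), 0 where there is no reading.
- viewer.camera_info(name): a dict with "intrinsics" (3x3 intrinsics, pixels), "eye" and "rotation" of the camera in the world; the wrist camera has in their place "T_tool_cam" (4x4, takes a point from camera to tool coordinates, whose origin is the TCP and whose axes are the flange's). Camera axes: x right, y up, looking along -z (the intrinsics and any distortion apply to the point x, -y, -z); pixel columns grow to the right and rows downward; lengths in m; the calibration is good to about 2 mm. A picture is of the moment at which its call begins: read the wrist's pose just before it. camera_info takes no time and is no camera call.
A pose or a line that the arm cannot do raises env.PlanningError and nothing moves.
- workorder.finish_job(): hands the job in; it is judged then, once.
Trained networks look in the newest picture that a camera, given by its name, has taken for a name from the list of things; names that differ only in an ending like _2 or _b are one class to them, and where a whole thing is asked for, a point or a joint stands for the part that bears it (a point fixed in the world has none). Each returns a list of dicts, best first, with "score" (0 to 1); they miss things now and then, are a little off and sometimes report something else, mostly with a low value. They report only what shows in the picture. A call takes as long as a camera call. They do not tell look-alikes from the thing itself.
- search_frame(camera, name): "at" ([x, y, z] in m, in world coordinates, good to about 4 mm: the middle of the surface that is visible of it).
- tip_of(camera, name): "at" ([x, y, z] in m, in world coordinates, good to about 4 mm: a listed point, or the origin of a listed thing).
The state is a dict: "t": time; "joint_positions": joint angles; "joint_velocities": joint speeds; "tau": joint torques, N m; "ee_pos": TCP position; "tcp_rot": TCP orientation; "wrist_force": force on the tool from outside, world axes, zero at the start; "moment": the same for the moment, N m; "gripper_width": finger opening in m; "grasp_force": force on a finger pad.
Only numpy, scipy, OpenCV 4.12 (cv2) and the standard library are available. Lean on these libraries where they do the work, as an engineer would, in place of code of your own. Each camera call takes 0.05 s, during which the arm holds its last target. There are 200 camera calls.

### The job

Pull the yellow dust plug out of the neck of the green lubricator and leave it in the blue tray. Set the red cap squarely on the neck, turn it backward (counter-clockwise from above) until it drops into the thread start, then screw it forward (clockwise) fully home and let go. Last, throw the black-knobbed feed lever all the way over, away from the robot, and leave the other things on the bench where they are.

Things in the scene. Friction and masses are not known exactly. Their poses are not given: they have to be found in the camera images.
- lubricator: Green cast block, 110 x 110 mm and 80 mm high, on a 130 x 130 x 8 mm foot plate, fixed to the bench. Origin under its centre on the bench, z up.
- neck_foot (a point): Point on the neck's vertical axis at the top face of the green block, 80 mm above the bench. The steel neck is 32 mm tall, outer radius 20 mm, its top 6 mm tapered to 16.5 mm radius, open bore 12 mm radius. Around it is a brass four-start thread, outer radius 27 mm. The angle of the thread's openings differs from run to run; no listed pose tells it.
- thread_crest (a point): Axis point 21.3 mm above neck_foot, level with the flat tops of the four 60 degree ridges. A 3.4 mm thick stop at each ridge's clockwise end rises 4 mm higher. A cap pin on a ridge, turned counter-clockwise seen from above, falls into an opening within 1.2 rad (1.4 rad if it first landed on a stop, falling 4 mm to a ridge); turned clockwise it runs against a stop.
- thread_start (a point): Axis point 13 mm above neck_foot, level with the floor of the four openings (22 degrees wide, 90 degrees apart). A pin there is blocked counter-clockwise by a stop. Clockwise it enters a 5.3 mm high groove under a ridge, whose floor sinks 5 mm over 1.0 rad to a stop: fully home, 1.0 to 1.3 rad after the drop.
- cap: Red screw cap, 65 mm diameter, skirt open below, 61 mm tall, about 140 g, upright on the bench at the start. Origin on its axis at the skirt's lower rim, z up. The origin is 16 mm above neck_foot when its pins rest on the ridges (up to 20 mm on a stop), 8 mm when dropped into the openings, 3 mm when fully home.
- cap_bar (a point): Centre of the finger bar on the cap's flat top, 48 mm above the cap's origin; same axes as the cap. The bar is 54 mm long (x), 14 mm thick (y), 35 to 60.5 mm above the cap's origin: grip it across y.
- cap_pins (a point): Point on the cap's axis level with its four inner pins, 7 mm above its origin. The pins are 4 mm thick, 90 degrees apart along the cap's x and y axes, and reach inward to 21.7 mm from the axis; the skirt's inner radius is 29 mm. Hidden under the cap; the thread is greased.
- plug: Yellow dust plug, 30 g, standing loose in the neck's bore. Origin on its axis at the underside of its flange (38 mm diameter, 4 mm thick), which rests on the neck's top; above the flange a round grip knob of 22 mm diameter, 26 mm tall; below it a stem of 18 mm diameter, 16 mm long.
- tray: Blue open tray, 130 x 130 mm, 30 mm high, walls and floor 4 mm, fixed to the bench. Origin under its centre, sides along its x and y. Empty at the start.
- lever_base: Grey block 70 x 50 x 25 mm of the feed lever, fixed to the bench. Origin under its centre; its x axis points roughly away from the robot. The lever's pivot is 22 mm above the origin and runs along y.
- lever_tip (a point): Centre of the lever's black ball knob, 26 mm diameter, 80 mm from the pivot; at 0 it leans 0.5 rad to the base's -x, about 92 mm above the bench.
- lever (a joint): Lever angle, rad: near 0 at the start (leaning towards the robot), grows as the knob is pushed to the base's +x, stop at 1.0 (leaning 0.5 rad to +x). It stays where it is left and moves with about 1 N at the knob.
- armature0: Motor rotor standing upright, 43 mm diameter, 85 mm tall, copper and dark steel; bystander.
- armature1: Another such rotor; bystander.
- armature2: Another such rotor; bystander.
- tape: Roll of paper tape lying flat, 90 mm diameter, 18 mm high; bystander.
- screwdriver: Orange screwdriver, 200 mm long, lying on the bench; bystander.
- wrench: Steel wrench, 180 mm long, lying flat; bystander.
- tin: Small closed tin, 60 mm diameter, 60 mm tall; bystander.
Mind the look-alikes: they are no part of the job. Of the things like the cap, leave any that is purple; of the rest the smaller one is meant.

How it is judged:
On the way, in this order (a step that is already met when the one before it is completed fails the run):
1. the dust plug lies in the tray, let go (x of plug in the frame of tray between -0.062 and 0.062 m and y of plug in the frame of tray between -0.062 and 0.062 m and z of plug in the frame of tray below 0.05 m and contact force between the fingers and plug below 0.05 N), for 0.2 s.
2. the cap has dropped into the thread start, level on the neck (z of cap in the frame of neck_foot below 0.0105 m and horizontal distance between cap and neck_foot below 0.005 m and angle between cap's own z axis and vertical below 0.1 rad), for 0.1 s.
3. the cap is screwed fully home and let go (z of cap in the frame of neck_foot below 0.0046 m and horizontal distance between cap and neck_foot below 0.004 m and angle between cap's own z axis and vertical below 0.06 rad and contact force between the fingers and cap below 0.05 N), for 0.2 s.
4. the feed lever is thrown all the way over (value of joint lever above 0.9 rad), for 0.1 s.
At the end, for the whole second after the job is handed in: The cap sits on the neck fully screwed home (rim at most 4.6 mm above the neck's foot, within 4 mm of its axis, level to 0.06 rad), released and at rest; the dust plug lies at rest in the blue tray; the feed lever stands beyond 0.9 rad (z of cap in the frame of neck_foot below 0.0046 m and horizontal distance between cap and neck_foot below 0.004 m and angle between cap's own z axis and vertical below 0.06 rad and linear speed of cap below 0.02 m/s and value of joint lever above 0.9 rad and x of plug in the frame of tray between -0.062 and 0.062 m and y of plug in the frame of tray between -0.062 and 0.062 m and z of plug in the frame of tray below 0.05 m and linear speed of plug below 0.03 m/s); the robot touches nothing.
It fails at once if another thing on the bench is moved more than 4 cm (distance of any of armature0, armature1, armature2, tape, screwdriver, wrench, tin from where it was at the start of the episode above 0.04 m).
It fails at once if a rotor or the tin is tipped over (angle between any of armature0, armature1, armature2, tin's own z axis and vertical above 0.6 rad).
It also fails if it takes over 72 s, if anything falls off the work surface, if the arm or the gripper's body presses on something with over 40 N, if the wrist force passes 120 N, or if a joint passes its speed limit or range.

## Working session

There is one attempt and no reset: what is moved stays moved. The work goes in short steps, each a Python script; the robot and the scene stay as the last script left them, time stands still between calls to the robot, and variables do not carry over. Pictures are saved under pics/ and viewed, at most 10 in all, crops included, and the job is handed in when it is done.

```bash
ls; mkdir -p pics; python3 - <<'E'
from station import env, effector, solver, viewer, workorder, search_frame, tip_of
import cv2, numpy as np
ims=[]
for c in ["scene","top"]:
    p,d=viewer.read_camera(c); cv2.imwrite(f"pics/{c}0.png",p[:,:,::-1]); np.savez(f"pics/{c}0.npz",p=p,d=d)
    i=viewer.camera_info(c); print(c,i)
    for n in ["lubricator","neck_foot","cap","cap_bar","plug","tray","lever_base","lever_tip"]:
        for f in (search_frame,tip_of):
            try: print(c,n,f.__name__,[(np.round(r["at"],3).tolist(),round(r["score"],2)) for r in f(c,n)][:4])
            except Exception as e: print(c,n,f.__name__,e)
print(env.sense()["t"])
E
```

```text
pics
scene {'intrinsics': array([[374.03808562,   0.        , 254.85585575],
       [  0.        , 374.03808562, 190.50890153],
       [  0.        ,   0.        ,   1.        ]]), 'eye': array([1.20915527, 0.03520962, 1.01424559]), 'rotation': array([[-0.08379608, -0.79856275,  0.59605012],
       [ 0.99641407, -0.07417949,  0.04069895],
       [ 0.01171403,  0.59732314,  0.80191511]])}
scene lubricator call [([0.548, 0.04, 0.074], 0.84)]
scene lubricator call [([0.504, 0.045, 0.001], 0.56), ([0.493, 0.274, 0.046], 0.16)]
scene neck_foot call [([0.551, 0.036, 0.074], 0.7)]
scene neck_foot call [([0.506, 0.042, 0.081], 0.63), ([0.505, 0.045, -0.003], 0.62), ([0.514, -0.24, 0.001], 0.17)]
scene cap call [([0.5, 0.27, 0.037], 0.9), ([0.345, 0.225, 0.048], 0.81), ([0.52, 0.378, 0.031], 0.65), ([0.513, 0.474, 0.022], 0.3)]
scene cap call [([0.507, 0.383, -0.004], 0.85), ([0.49, 0.275, 0.003], 0.72), ([0.333, 0.228, -0.0], 0.6), ([0.721, 0.2, -0.0], 0.47)]
scene cap_bar call [([0.526, 0.376, 0.035], 0.92), ([0.346, 0.226, 0.05], 0.81), ([0.509, 0.267, 0.034], 0.77)]
scene cap_bar call [([
[... 1344 characters left out ...]
ar call [([0.484, 0.266, 0.036], 0.81), ([0.338, 0.229, 0.048], 0.8)]
top cap_bar call [([0.487, 0.274, 0.048], 0.68), ([0.331, 0.238, 0.068], 0.62), ([0.511, 0.383, 0.045], 0.6), ([0.491, 0.274, 0.003], 0.45)]
top plug call [([0.51, 0.038, 0.112], 0.67)]
top plug call [([0.511, 0.042, 0.106], 0.7), ([0.509, 0.044, 0.077], 0.28)]
top tray call [([0.514, -0.242, 0.005], 0.9), ([0.509, 0.467, 0.022], 0.25)]
top tray call [([0.512, -0.238, 0.002], 0.68), ([0.489, 0.273, 0.006], 0.18)]
top lever_base call [([0.647, -0.166, 0.023], 0.8)]
top lever_base call [([0.647, -0.168, -0.003], 0.74)]
top lever_tip call [([0.612, -0.165, 0.107], 0.45)]
top lever_tip call [([0.613, -0.165, 0.099], 0.47)]
1.7
```

View pics/scene0.png

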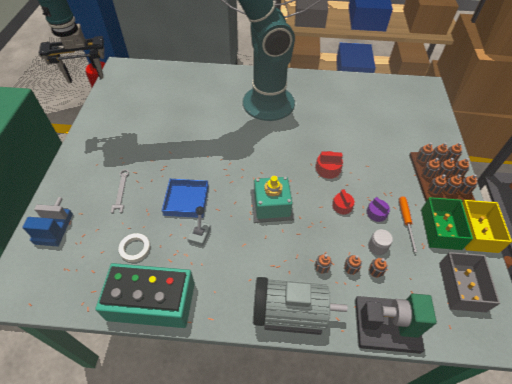

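View pics/top0.png

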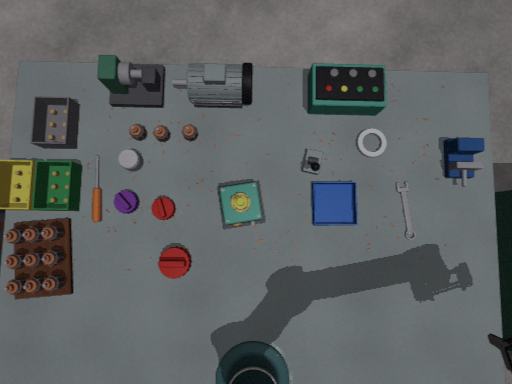

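Smaller red cap is at scene (343,202) / top (163,208), about (0.488,0.274). The larger red one at top (174,262) and the purple one at (125,202) are look-alikes. The lubricator with its plug is at top (240,202), the tray at (334,203) and the lever at (313,162).

```bash
cat > h.py <<'E'
from station import env, effector, solver, viewer, workorder, search_frame, tip_of
import cv2, numpy as np
def R(yaw):
    c,s=np.cos(yaw),np.sin(yaw)
    return np.array([[c,s,0],[s,-c,0],[0,0,-1.]])
def yaw():
    r=env.sense()["tcp_rot"]; return np.arctan2(r[1,0],r[0,0])
def snap(cam,name):
    """picture, depth, world point map"""
    s=env.sense(); i=viewer.camera_info(cam)
    p,d=viewer.read_camera(cam); cv2.imwrite(f"pics/{name}.png",p[:,:,::-1])
    K=i["intrinsics"]
    if cam=="wrist":
        T=np.eye(4); T[:3,:3]=s["tcp_rot"]; T[:3,3]=s["ee_pos"]; T=T@i["T_tool_cam"]; Rc,e=T[:3,:3],T[:3,3]
    else: Rc,e=i["rotation"],i["eye"]
    v,u=np.mgrid[:384,:512]
    W=np.stack([(u-K[0,2])/K[0,0]*d,-(v-K[1,2])/K[1,1]*d,-d],-1)@Rc.T+e
    W[d==0]=np.nan
    np.savez(f"pics/{name}.npz",p=p,W=W)
    return p,W
E
python3 - <<'E'
from h import *
s=env.sense(); print(np.round(s["tcp_rot"],3).tolist(), s["wrist_force"])
i=viewer.camera_info("wrist"); print(i)
for nm,p in dict(cap=[.488,.274,.2],neck=[.505,.041,.25],tray=[.513,-.24,.15],lev=[.6,-.168,.15]).items():
    for y in np.arange(-3,3.2,.5):
        q=solver.inverse_kinematics(np.array(p),R(y)); print(nm,y,None if q is None else np.round(q,2))
E
```

```text
[[0.954, 0.299, -0.0], [0.299, -0.954, -0.0], [-0.0, 0.0, -1.0]] [-0.30344538 -0.13489055 -0.23819355]
{'intrinsics': array([[315.33969407,   0.        , 256.43500361],
       [  0.        , 315.33969407, 192.54475269],
       [  0.        ,   0.        ,   1.        ]]), 'T_tool_cam': array([[-3.13811526e-04,  9.59469292e-01,  2.81813021e-01,
         7.95597600e-02],
       [ 9.99999708e-01,  4.97531707e-04, -5.80366936e-04,
         9.09424372e-05],
       [-6.97055167e-04,  2.81812757e-01, -9.59469168e-01,
        -1.69498795e-01],
       [ 0.00000000e+00,  0.00000000e+00,  0.00000000e+00,
         1.00000000e+00]])}
cap -3.0 [ 0.22  0.59 -1.08  1.79  0.57  1.12  0.66]
cap -2.5 [ 0.24  0.6  -1.1   1.79  0.59  1.13  1.15]
cap -2.0 [ 0.33  0.75 -1.32  1.79  0.78  1.24  1.5 ]
cap -1.5 [ 0.33  0.75 -1.32  1.79  0.78  1.24  2.  ]
cap -1.0 [ 0.33  0.75 -1.32  1.79  0.78  1.24  2.5 ]
cap -0.5 [-1.1   0.37  0.66  1.88 -0.27  0.98 -2.39]
cap 0.0 [ 0.25  0.62 -1.13  1.79  0.62  1.14 -2.66]
cap 0.5 [ 0.    0.44 -0.73  1.81  0.34  1.02 -1.93]
cap 1.0 [ 0.08  0.48 -0.85  1.8   0.41  1.05 -1.4
[... 1582 characters left out ...]
 0.38  0.93  1.49]
lev -3.0 [ 0.73  0.61 -0.71  1.69  0.46  1.01  1.57]
lev -2.5 [ 1.03  0.96 -1.33  1.67  0.97  1.31  1.72]
lev -2.0 [ 1.03  0.96 -1.33  1.67  0.97  1.31  2.22]
lev -1.5 [ 0.14  0.49  0.1   1.73 -0.06  0.92 -2.8 ]
lev -1.0 [ 0.23  0.49 -0.01  1.73  0.01  0.92 -2.36]
lev -0.5 [ 0.29  0.5  -0.1   1.72  0.06  0.93 -1.9 ]
lev 0.0 [ 0.39  0.51 -0.23  1.72  0.14  0.93 -1.46]
lev 0.5 [ 0.47  0.52 -0.34  1.71  0.2   0.94 -1.02]
lev 1.0 [ 0.54  0.54 -0.44  1.7   0.27  0.96 -0.57]
lev 1.5 [ 0.61  0.56 -0.54  1.7   0.34  0.97 -0.12]
lev 2.0 [ 0.69  0.59 -0.65  1.69  0.41  1.    0.32]
lev 2.5 [ 0.69  0.59 -0.65  1.69  0.41  1.    0.82]
lev 3.0 [ 0.71  0.6  -0.68  1.69  0.43  1.    1.31]
```

```bash
python3 - <<'E'
from h import *
env.goto_joints([-0.08,0.468,-0.012,1.603,0.006,1.071,-1.3])
t0=env.sense()["t"]
env.reach(np.array([.488,.274,.165]),R(.46)); print(env.sense()["t"]-t0, np.round(env.sense()["joint_positions"],2))
p,W=snap("wrist","capw")
for f in (search_frame,tip_of): print([(np.round(r["at"],4).tolist(),round(r["score"],2)) for r in f("wrist","cap_bar")])
env.reach(np.array([.505,.041,.25]),R(.46)); print(env.sense()["t"], np.round(env.sense()["joint_positions"],2))
p2,W2=snap("wrist","plugw")
for f in (search_frame,tip_of): print([(np.round(r["at"],4).tolist(),round(r["score"],2)) for r in f("wrist","plug")])
cv2.imwrite("pics/two.png",cv2.resize(np.vstack([p,p2])[:,:,::-1],(400,600)))
E
```

```text
1.1584000000000003 [-0.47  0.38 -0.12  1.87  0.06  0.9  -1.73]
[([0.495, 0.2778, 0.0352], 0.82), ([0.3611, 0.2399, 0.0452], 0.69), ([0.5123, 0.3762, 0.0315], 0.62)]
[([0.507, 0.3816, 0.0478], 0.84), ([0.4933, 0.2764, 0.0467], 0.7), ([0.3335, 0.2283, 0.064], 0.55)]
6.7667 [-0.1   0.19 -0.05  1.91  0.01  1.04 -1.27]
[([0.5155, 0.0406, 0.1117], 0.74)]
[([0.5093, 0.0381, 0.1111], 0.62)]
```

View pics/two.png

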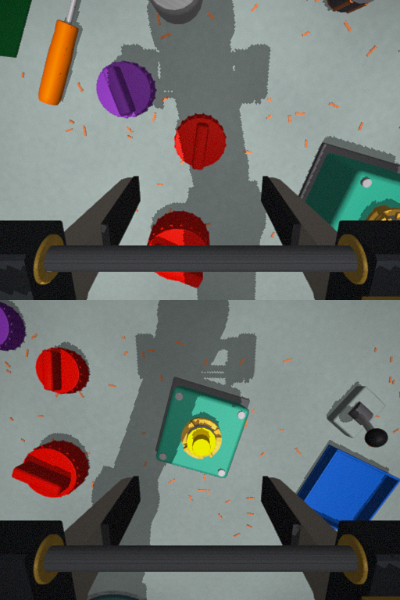

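The upper image shows the small cap centred at (200,140), its bar nearly along the image vertical. In the lower one the plug is at (202,437) on the neck, with the brass ridges visible around it.

```bash
cat >> h.py <<'E'
def blob(W,zlo,zhi,xy,rad):
    m=(W[...,2]>zlo)&(W[...,2]<zhi)&(np.hypot(W[...,0]-xy[0],W[...,1]-xy[1])<rad)
    P=W[m]; r=cv2.minAreaRect((P[:,:2]*1000).astype(np.float32)); c,rad=cv2.minEnclosingCircle((P[:,:2]*1000).astype(np.float32))
    return len(P),np.round(np.median(P[:,2]),4),[np.round(k,1) for k in r],np.round(c,1),round(rad,1)
E
python3 - <<'E'
from h import *
for n,spec in dict(capw=[(.055,.067,(.49,.276),.034),(.03,.04,(.49,.276),.045)],plugw=[(.137,.148,(.508,.04),.03),(.112,.122,(.508,.04),.03),(.076,.086,(.508,.04),.09)],scene0=[],top0=[]).items():
    if not spec: continue
    W=np.load(f"pics/{n}.npz")["W"]
    for s in spec:
        try: print(n,s,blob(W,*s))
        except Exception as e: print(n,s,e)
print(np.nanpercentile(W[...,2],[1,5,50,99]))
E
```

```text
capw (0.055, 0.067, (0.49, 0.276), 0.034) (859, np.float64(0.0596), [array([490.9, 273.4]), array([53.7, 14. ]), np.float64(18.7)], array([491. , 272.9]), 27.0)
capw (0.03, 0.04, (0.49, 0.276), 0.045) (2405, np.float64(0.0344), [array([490.8, 273.5]), array([64.3, 63.8]), np.float64(54.5)], array([491.5, 273.4]), 33.1)
plugw (0.137, 0.148, (0.508, 0.04), 0.03) (422, np.float64(0.1412), [array([507.3,  42.1]), array([20.9, 21. ]), np.float64(71.6)], array([507.1,  42.1]), 10.9)
plugw (0.112, 0.122, (0.508, 0.04), 0.03) (590, np.float64(0.1154), [array([507. ,  42.2]), array([36.8, 37. ]), np.float64(75.0)], array([506.8,  42. ]), 19.0)
plugw (0.076, 0.086, (0.508, 0.04), 0.09) (6997, np.float64(0.0793), [array([507.1,  42.1]), array([108.3, 108. ]), np.float64(9.9)], array([507.3,  41.5]), 73.8)
[-2.35122333e-03 -1.74641749e-03  1.03507625e-04  3.61160937e-01]
```

```bash
python3 - <<'E'
from h import *
W=np.load("pics/capw.npz")["W"]; m=(W[...,2]>.055)&(W[...,2]<.067)&(np.hypot(W[...,0]-.49,W[...,1]-.276)<.034)
P=W[m][:,:2]; w,v=np.linalg.eigh(np.cov(P.T)); print("bar dir",v[:,1],np.sqrt(w))
n=np.array([.5071,.0421])
env.movel(np.r_[n,.120]); effector.grasp(squeeze=10)
s=env.sense(); print(s["gripper_width"],s["grasp_force"])
env.movel(np.r_[n,.19],rate=.12)
s=env.sense(); print(s["gripper_width"],s["wrist_force"])
env.reach(np.array([.505,-.245,.12]),R(.46))
env.movel(np.array([.505,-.245,.037])); s=env.sense(); print(s["gripper_width"])
effector.release()
env.movel(np.array([.505,-.245,.15]),rate=.3)
print(env.sense()["t"])
p,W=snap("wrist","tray1")
print([(np.round(r["at"],4).tolist(),round(r["score"],2)) for r in tip_of("wrist","plug")])
env.reach(np.r_[n,.22],R(.46)); p2,W2=snap("wrist","neck1")
for z in [(.108,.115),(.098,.105)]: print(blob(W2,*z,n,.04))
print(blob(W2,.076,.086,n,.09))
print(env.sense()["t"])
cv2.imwrite("pics/two2.png",np.hstack([cv2.resize(p,(400,300)),p2[100:300,130:397][:,:,::1].repeat(1,0) if 0 else cv2.resize(p2[90:270,140:380],(400,300))])[:,:,::-1])
E
```

```text
bar dir [-0.94614872 -0.32373229] [0.00397894 0.01533223]
0.021913737619300058 9.999992698431015
0.021931068857133463 [ 0.77034434  0.53134057 -1.20029511]
0.02159443945391599
13.1917
[([0.5058, -0.2461, 0.0167], 0.65)]
(775, np.float64(0.1109), [array([507.3,  42.4]), array([36.3, 36. ]), np.float64(26.1)], array([507. ,  42.4]), 18.6)
(957, np.float64(0.1008), [array([507.2,  42. ]), array([52.2, 52.6]), np.float64(41.5)], array([506.7,  42.1]), 27.3)
(8470, np.float64(0.0793), [array([507.3,  42.2]), array([108. , 108.3]), np.float64(9.6)], array([506.7,  42.2]), 73.9)
14.475
```

View pics/two2.png

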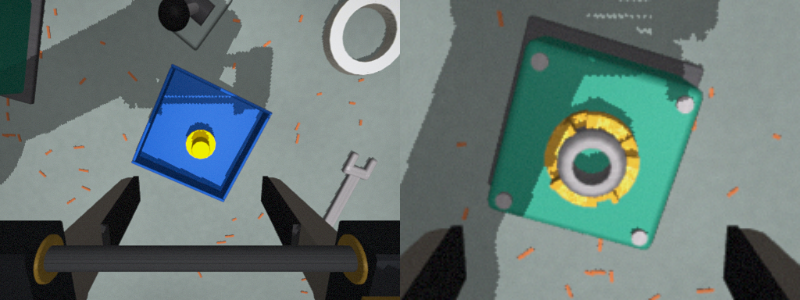

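The plug lies in the tray at (200,143). The bare neck is at (592,160) in the right half, with the four brass ridges around it.

```bash
python3 - <<'E'
from h import *
W=np.load("pics/neck1.npz")["W"]; d=W[...,:2]-[.5072,.0422]; r=np.hypot(d[...,0],d[...,1]); a=np.degrees(np.arctan2(d[...,1],d[...,0]))%360
m=(r>.0215)&(r<.0255)&(W[...,2]>.08)
for k in range(0,360,6):
    q=m&(a>=k)&(a<k+6); print(k,np.round(np.median(W[q][:,2])*1000-80,1),q.sum(),end=" | ")
# cap grasp approach
c=np.array([.4909,.2734]); 
env.movel(np.r_[.5072,.0422,.25],rate=.4)
env.reach(np.r_[c,.12],R(.33)); print(env.sense()["t"],np.round(env.sense()["joint_positions"],2))
p,Wc=snap("wrist","cap2"); print(blob(Wc,.055,.067,c,.034))
env.movel(np.r_[c,.031]); effector.grasp(squeeze=25); s=env.sense(); print(s["gripper_width"],s["grasp_force"],s["wrist_force"],s["ee_pos"])
env.movel(np.r_[c,.23],rate=.25); s=env.sense(); print(s["gripper_width"],s["wrist_force"],s["moment"],s["t"])
E
```

```text
0 244.5 144 | 6 244.6 160 | 12 244.2 201 | 18 243.9 219 | 24 243.9 240 | 30 244.0 210 | 36 244.3 188 | 42 244.5 155 | 48 244.4 129 | 54 244.3 88 | 60 243.9 39 | 66 20.9 15 | 72 20.8 12 | 78 20.2 11 | 84 20.9 11 | 90 20.7 10 | 96 20.7 11 | 102 20.9 12 | 108 20.8 12 | 114 20.7 10 | 120 20.1 9 | 126 13.0 5 | 132 12.3 8 | 138 13.5 13 | 144 24.3 14 | 150 24.6 7 | 156 20.9 10 | 162 21.2 9 | 168 20.9 10 | 174 20.6 9 | 180 21.1 10 | 186 20.4 9 | 192 20.1 10 | 198 20.6 9 | 204 20.5 10 | 210 19.9 6 | 216 12.8 3 | 222 11.7 3 | 228 24.3 2 | 234 24.6 11 | 240 20.9 12 | 246 20.8 10 | 252 20.6 11 | 258 20.5 11 | 264 20.7 8 | 270 21.0 10 | 276 20.8 11 | 282 21.0 11 | 288 20.3 10 | 294 20.7 9 | 300 17.9 19 | 306 12.4 11 | 312 12.6 5 | 318 24.0 3 | 324 24.7 12 | 330 21.2 14 | 336 20.9 11 | 342 21.3 19 | 348 244.2 52 | 354 244.4 92 | 15.7583 [-0.48  0.44 -0.11  1.89  0.07  0.81 -1.87]
(1173, np.float64(0.0596), [array([490.8, 273.8]), array([53.6, 13.6]), np.float64(19.1)], array([491.1, 272.9]), 26.9)
0.06373563245633206 25.000975728034973 [-0.30921183 -0.72132543  4.01690451] [0.49121425 0.2735623  0.03151328]
0.06368289441707074 [ 0.07659554 -0.29098909 -2.79100711] [0.01275584 0.02457336 0.04698805] 18.05
```

Width 63.7 mm, so the fingertips went 4 mm too low and gripped the skirt instead of the bar. I'll set the cap back down, measure again and grip the bar higher.

```bash
python3 - <<'E'
from h import *
c=np.array([.4909,.2734])
env.movel(np.r_[c,.034],rate=.2); env.movel(np.r_[c,.0312],rate=.03); effector.release()
env.movel(np.r_[c,.12],rate=.25)
p,Wc=snap("wrist","cap3"); b=blob(Wc,.053,.067,c,.036); print(b, blob(Wc,.03,.04,c,.045))
m=(Wc[...,2]>.053)&(Wc[...,2]<.067)&(np.hypot(Wc[...,0]-c[0],Wc[...,1]-c[1])<.036)
w,v=np.linalg.eigh(np.cov(Wc[m][:,:2].T)); v=v[:,1]*np.sign(v[0,1]); y=np.arctan2(v[1],v[0]); print("yaw",y,env.sense()["t"])
c=np.array(b[2][0])/1000; np.save("cap.npy",np.r_[c,y])
if abs(y-.33)<.1 and b[0]>500:
    env.reach(np.r_[c,.09],R(y)); env.movel(np.r_[c,.0385]); effector.grasp(squeeze=25); s=env.sense(); print(s["gripper_width"],s["grasp_force"],s["wrist_force"],s["ee_pos"])
    env.movel(np.r_[c,.21],rate=.25); s=env.sense(); print(s["gripper_width"],s["wrist_force"],s["moment"],s["t"])
E
```

```text
(1178, np.float64(0.0596), [array([491.2, 273. ]), array([53.7, 13.7]), np.float64(18.4)], array([491. , 273.7]), 26.9) (3184, np.float64(0.0344), [array([491.1, 273.3]), array([63.8, 64.2]), np.float64(74.2)], array([490.8, 273.3]), 33.9)
yaw 0.3306531669152768 20.575
0.013789869860493064 24.99994933605194 [-0.19005705 -0.22285161  0.4045664 ] [0.49118251 0.27305395 0.03848532]
0.013940301730683956 [-0.47148409 -0.66479809 -1.45077267] [-0.04657484 -0.01324677  0.00242654] 23.3083
```

```bash
python3 - <<'E'
from h import *
n=np.array([.5072,.0422]); y=np.load("cap.npy")[2]
env.reach(np.r_[n,.19],R(y)); env.movel(np.r_[n,.148],rate=.15)
for z in [.144,.140,.1375,.135,.1335,.132,.1305,.129]:
    env.movel(np.r_[n,z],rate=.04); s=env.sense()
    print(z,np.round(s["ee_pos"],4),np.round(s["wrist_force"],1),np.round(s["moment"],2),round(s["gripper_width"],4),round(s["t"],2))
    if s["wrist_force"][2]>6: break
E
```

```text
0.144 [0.5076 0.0424 0.1445] [-0.1  0.7 -1.4] [ 0.01 -0.06 -0.01] 0.0137 24.92
0.14 [0.5071 0.0421 0.1399] [ 0.3 -1.3 -1.6] [-0.03 -0.02 -0.06] 0.0138 25.17
0.1375 [0.5071 0.0421 0.1373] [ 0.1  0.2 -1.9] [ 0.01  0.   -0.02] 0.0138 25.42
0.135 [0.5072 0.0422 0.1349] [-0.3 -0.3 -1.5] [ 0.03 -0.    0.03] 0.0139 25.67
0.1335 [0.5074 0.0422 0.1345] [-2.5 -0.1  7. ] [-0.13  0.67  0.03] 0.0137 25.92
```

```bash
cat >> h.py <<'E'
def turn(y,z,n,dy,steps,press,stop):
    for i in range(steps):
        y+=dy; env.reach(np.r_[n,z],R(y)); s=env.sense(); f=s["wrist_force"][2]; zz=s["ee_pos"][2]
        a=np.arctan2(s["tcp_rot"][1,0],s["tcp_rot"][0,0])
        print(f"{y:.2f} {a:.3f} z {zz*1e3:.1f} cmd {z*1e3:.1f} f {np.round(s['wrist_force'],1)} mz {s['moment'][2]:.2f} w {s['gripper_width']*1e3:.1f} t {s['t']:.2f}")
        if stop(s): break
        z=zz-press
    return y,z
E
python3 - <<'E'
from h import *
n=np.array([.5072,.0422]); y=np.load("cap.npy")[2]
y,z=turn(y,.1335,n,.06,14,.0012,lambda s:s["ee_pos"][2]<.1272 or abs(s["moment"][2])>1.5)
E
```

```text
0.39 0.390 z 134.5 cmd 133.5 f [-0.6 -1.   5.7] mz 0.03 w 13.9 t 26.17
0.45 0.450 z 134.5 cmd 133.3 f [-0.8  0.   6.7] mz 0.01 w 13.9 t 26.42
0.51 0.510 z 134.5 cmd 133.3 f [-0.9  0.5  6.7] mz 0.06 w 14.2 t 26.67
0.57 0.568 z 134.3 cmd 133.3 f [0.7 0.9 5.8] mz 0.04 w 13.6 t 26.92
0.63 0.628 z 133.1 cmd 133.1 f [ 0.6 -0.3  3.1] mz 0.13 w 13.6 t 27.17
0.69 0.688 z 131.4 cmd 131.9 f [ 0.  1. -1.] mz 0.02 w 13.5 t 27.42
0.75 0.748 z 129.9 cmd 130.2 f [-0.7  0.4 -2.1] mz -0.00 w 13.9 t 27.67
0.81 0.808 z 128.6 cmd 128.7 f [ 0.8 -0.3 -1.7] mz 0.05 w 13.7 t 27.92
0.87 0.867 z 127.3 cmd 127.4 f [-0.2  1.4 -1.5] mz -0.19 w 13.6 t 28.17
0.93 0.926 z 126.4 cmd 126.1 f [-1.   1.9  0.8] mz -0.68 w 14.3 t 28.42
```

Dropped into the thread start: rim about 7.9 mm above neck_foot, and stopped counter-clockwise. Now screwing forward.

```bash
python3 - <<'E'
from h import *
n=np.array([.5072,.0422]); env.pause(.15); s=env.sense()
y=yaw()
y,z=turn(y,s["ee_pos"][2]-.0008,n,-.08,18,.0012,lambda s:s["moment"][2]>1.2 or s["moment"][2]<-1.5 or s["wrist_force"][2]>25)
E
```

```text
0.85 0.849 z 126.2 cmd 125.6 f [-2.   1.4  4.8] mz -0.15 w 13.7 t 28.82
0.77 0.769 z 126.2 cmd 125.0 f [-0.2 -0.5  7.5] mz -0.07 w 13.8 t 29.07
0.69 0.689 z 126.2 cmd 125.0 f [-0.1 -0.5  6.9] mz -0.04 w 13.6 t 29.32
0.61 0.609 z 126.2 cmd 125.0 f [ 0.4 -0.2  6.5] mz -0.08 w 13.8 t 29.57
0.53 0.529 z 126.1 cmd 125.0 f [-0.   0.5  6.1] mz -0.07 w 13.8 t 29.82
0.45 0.450 z 125.8 cmd 124.9 f [0.5 1.1 6.4] mz -0.01 w 13.6 t 30.07
0.37 0.371 z 125.5 cmd 124.6 f [0.4 0.9 5.7] mz -0.07 w 14.0 t 30.32
0.29 0.291 z 125.1 cmd 124.3 f [-0.4  0.4  5.5] mz -0.09 w 13.5 t 30.57
0.21 0.211 z 124.7 cmd 123.9 f [-0.4 -0.7  6.6] mz -0.10 w 14.0 t 30.82
0.13 0.131 z 124.2 cmd 123.5 f [0.3 0.2 6.1] mz -0.06 w 13.9 t 31.07
0.05 0.051 z 123.9 cmd 123.0 f [0.8 0.6 6.7] mz -0.04 w 13.6 t 31.32
-0.03 -0.029 z 123.5 cmd 122.7 f [-0.5 -0.1  7.4] mz -0.08 w 13.9 t 31.57
-0.11 -0.109 z 123.1 cmd 122.3 f [-0.2  0.3  6.8] mz -0.13 w 14.0 t 31.82
-0.19 -0.189 z 122.7 cmd 121.9 f [-0.6 -0.5  6.4] mz -0.09 w 13.8 t 32.07
-0.27 -0.269 z 122.4 cmd 121.5 f [-0.6 -0.9  8. ] mz -0.06 w 13.5 t 32.32
-0.35 -0.349 z 121.9 cmd 121.2 f [-1.1  0.3  7.1] mz -0.09 w 13.9 t 32.57
-0.43 -0.428 z 121.5 cmd 120.7 f [-2.4  0.1  8.7] mz -0.01 w 13.8 t 32.82
-0.51 -0.506 z 121.4 cmd 120.3 f [-3.1 -0.3 12.2] mz 0.67 w 14.6 t 33.07
```

```bash
python3 - <<'E'
from h import *
n=np.array([.5072,.0422]); y=yaw()-.05
env.reach(np.r_[n,.1208],R(y)); env.pause(.1); s=env.sense(); print(s["ee_pos"],s["moment"],s["wrist_force"])
effector.release(); env.movel(np.r_[n,.25],rate=.2)
p,W=snap("wrist","home"); print(blob(W,.137,.150,n,.034),blob(W,.11,.125,n,.045), env.sense()["t"])
env.reach(np.array([.57,-.168,.25]),R(0.)); p2,W2=snap("wrist","lev")
print(np.round(env.sense()["joint_positions"],2))
b=np.array([.645,-.168])
for z in [(.021,.029)]: print(blob(W2,*z,b,.06))
g=p2.astype(int).max(-1)<70; m=g&(W2[...,2]>.07)&(W2[...,2]<.12)&(np.hypot(W2[...,0]-.62,W2[...,1]+.168)<.06); P=W2[m]
print(m.sum(),P.mean(0),P.max(0),P.min(0), env.sense()["t"])
for f in (search_frame,tip_of): print([(np.round(r["at"],4).tolist(),round(r["score"],2)) for r in f("wrist","lever_tip")])
cv2.imwrite("pics/two3.png",cv2.resize(np.hstack([p,p2]),(800,300))[:,:,::-1])
E
```

```text
[0.50757042 0.04211152 0.12147711] [-0.13062672  0.36981261  0.75351794] [-1.85515906 -0.13062413  7.81272092]
(863, np.float64(0.1429), [array([507.2,  41.8]), array([14. , 53.2]), np.float64(66.1)], array([507.4,  42.1]), 26.7) (2482, np.float64(0.1177), [array([508.1,  41.3]), array([66.5, 64.5]), np.float64(59.0)], array([506.9,  41.8]), 34.0) 35.4583
[ 0.02  0.34  0.26  1.72 -0.1   1.09 -1.26]
(1698, np.float64(0.0243), [array([ 641.6, -174.2]), array([49.9, 69.9]), np.float64(78.2)], array([ 641.4, -174. ]), 41.2)
494 [ 0.61370566 -0.16780369  0.1046881 ] [ 0.62519346 -0.15529116  0.11043388] [ 0.60027474 -0.17940553  0.07629148] 36.4417
[([0.6214, -0.1673, 0.1046], 0.75)]
[([0.619, -0.1652, 0.0936], 0.57)]
```

View pics/two3.png

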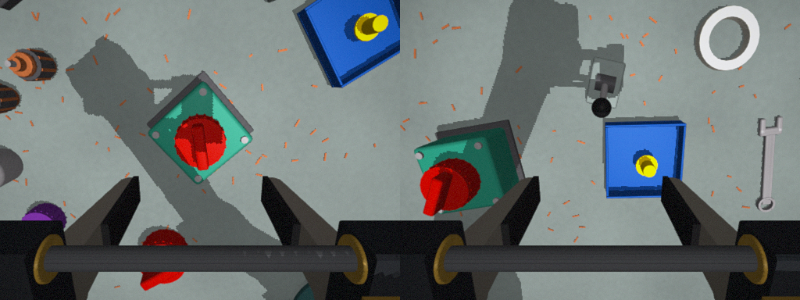

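The cap sits home on the neck at (200,145) in the left half and the plug is in the tray. In the right half the knob is at (601,107) and the base at (606,80), turned about -12°.

```bash
python3 - <<'E'
from h import *
b=np.array([.6416,-.1742]); a=np.radians(-11.8); d=np.array([np.cos(a),np.sin(a)])
effector.grasp(squeeze=5)
at=lambda o,z: np.r_[b+o*d,z]
env.reach(at(-.092,.14),R(a)); env.movel(at(-.092,.086)); env.movel(at(.006,.086),rate=.08)
for o in [.010,.013,.016,.019,.022]:
    env.movel(at(o,.086),rate=.05); s=env.sense(); f=s["wrist_force"]; print(o,np.round(s["ee_pos"],4),np.round(f,1))
    if np.hypot(f[0],f[1])>10: break
env.movel(at(-.03,.086),rate=.15); env.movel(at(-.06,.25),rate=.25)
p,W=snap("wrist","lev2"); print(env.sense()["t"],env.sense()["wrist_force"])
g=p.astype(int).max(-1)<70; m=g&(W[...,2]>.07)&(W[...,2]<.12)&(np.hypot(W[...,0]-.66,W[...,1]+.175)<.07); P=W[m]
print(m.sum(),P.mean(0),(P.mean(0)[:2]-b)@d)
print([(np.round(r["at"],4).tolist(),round(r["score"],2)) for r in tip_of("wrist","lever_tip")])
p2,W2=snap("scene","fin"); print(blob(W2,.137,.150,(.507,.042),.034))
cv2.imwrite("pics/two4.png",np.hstack([cv2.resize(p,(400,300)),cv2.resize(p2[130:280,120:320],(400,300))])[:,:,::-1])
E
```

```text
0.01 [ 0.6516 -0.1763  0.0861] [0.2 0.3 0.3]
0.013 [ 0.6546 -0.1769  0.086 ] [-1.2 -0.3  0. ]
0.016 [ 0.6568 -0.1774  0.0858] [-1.6  0.9  0.5]
0.019 [ 0.6572 -0.1775  0.0857] [-9.1  2.   5.4]
0.022 [ 0.6575 -0.1776  0.0856] [-15.4   4.3  11.6]
42.9083 [-0.68650371 -0.05559769  0.00427371]
577 [ 0.67847339 -0.18169238  0.10035144] 0.03762632305434529
[([0.6868, -0.1771, 0.0889], 0.79)]
(75, np.float64(0.1425), [array([509.3,  41.6]), array([13.7, 53.2]), np.float64(66.0)], array([510.4,  44. ]), 26.7)
```

View pics/two4.png

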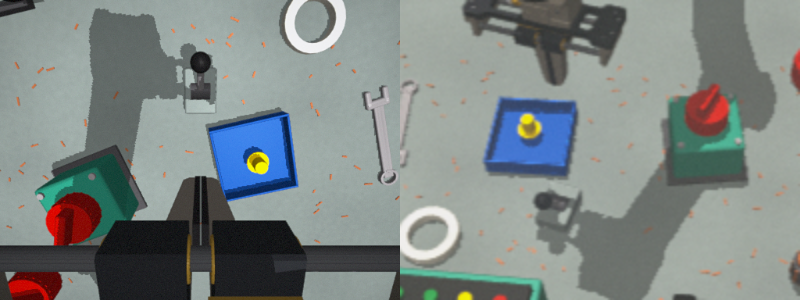

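The lever knob at (200,62) now leans away from the robot, hard against its stop (15 N). The cap is home, the plug is in the tray at (258,160), and the arm is clear.

```bash
python3 -c "
from h import *
env.pause(.3); print(workorder.finish_job(), env.sense()['t'])"
```

```text
the job is handed in; nothing more can be done
the job is handed in; nothing more can be done
```

The job is handed in, at about 43 s of the 72 s allowed; the hand-in returned no verdict. By my last measurements the plug lies in the tray, the cap is screwed home and released (rim about 3 mm above neck_foot), and the lever is against its far stop.

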